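Retighten the glue pot's lid, wing nut by wing nut

TASK

The lid gasket of the blue glue pressure pot has settled and its three wing nuts have come slack. Starting at the red one and going round the rim clockwise as seen from above, turn each nut clockwise just until you feel it take hold on its washer, then give it one more quarter turn, no more and no less, before going on to the next. Let the pot stand where it is, upright, do not force the nuts sideways or press down hard on them, leave the other things on the counter alone and end with all nuts let go.

Things in the scene. Friction and masses are not known exactly. Their poses are not given: they have to be found in the camera images.
- pot: blue pressure pot with round aluminium lid, loose on a 4 mm mat, about 4 kg; body 170 mm across, lid 200 mm, lid top 150 mm high; in its middle a manometer 50 mm across, top at 184 mm, and two fittings 50 mm from the middle, tops at 174 mm. Origin: centre of underside, z up. Nut axes upright, 104 mm from the pot's axis, 120 degrees apart, wings_1 on its +x side, then 2 and 3 clockwise from above
- wings_1 (a point): the RED wing nut, first to tighten: point to grip, on the nut's axis 28 mm above its washer; x along the wings, y across them, z up. Wings 64 mm tip to tip, 10 mm thick with flat faces: grip across this (along y) at the middle. Faces begin 7 mm above the washer and are 28 mm up at the middle, 38 mm at the tips; below, a round foot 26 mm across. Wings start at any angle
- wings_2 (a point): second wing nut, brass, next clockwise after the red one; shape and axes as wings_1. All three nuts: clockwise from above tightens; each turns freely (0.03 N m) through its own unknown slack of 0.1 to 1.2 rad, then takes hold and from there turns at a steady 0.45 N m and stays where it is left. Turning back does not undo the tightening
- wings_3 (a point): third wing nut, brass, next clockwise after wings_2; shape, axes and behaviour as the others. Needs a firm grip (some 70 N) so that the fingers do not slip once a nut has taken hold; when the turning pauses, part of the moment springs off, leaving 0.15 to 0.45 N m on the tool, against under 0.05 N m in the slack. To turn the open fingers round a nut, open them beyond 64 mm or lift clear
- mat: round black rubber mat, 260 mm across, 4 mm thick, fixed on the counter; the pot stands in its middle. Origin: centre of underside
- pad_1 (a point): middle of the top of the black rubber washer (30 mm across) under nut 1, 150 mm above the pot's underside. It stays put while the nut runs slack and sinks by 1.75 mm per turn of the nut from the moment the nut has taken hold (0.44 mm for a quarter turn): too little to be read well from one noisy pose.
- pad_2 (a point): middle of the top of the black rubber washer (30 mm across) under nut 2, 150 mm above the pot's underside. It stays put while the nut runs slack and sinks by 1.75 mm per turn of the nut from the moment the nut has taken hold (0.44 mm for a quarter turn): too little to be read well from one noisy pose.
- pad_3 (a point): middle of the top of the black rubber washer (30 mm across) under nut 3, 150 mm above the pot's underside. It stays put while the nut runs slack and sinks by 1.75 mm per turn of the nut from the moment the nut has taken hold (0.44 mm for a quarter turn): too little to be read well from one noisy pose.
- heel_housing: cracked grey plastic heel housing, 75 x 46 x 60 mm, lying loose; leave alone. Origin: underside
- toe_cup: red plastic toe cup, 80 x 60 x 40 mm, lying loose; leave alone. Origin: underside
- drill_guide: brass drill guide plate with steel bushes, 120 x 50 x 18 mm, lying loose; leave alone. Origin: underside
- brake_a: steel ski brake with two wire arms and black feet, 120 x 96 x 12 mm, lying loose; leave alone. Origin: underside
- brake_b: second ski brake, same as brake_a; leave alone. Origin: underside
- t_driver: T-handle screwdriver with orange grip, 125 mm long, lying loose; leave alone. Origin: underside
- old_gasket: black rubber ring 52 mm across, 5 mm high, lying beside the pot; leave alone. Origin: underside
- spare_nut: bare steel spare wing nut standing on the counter beside the pot, 64 x 26 x 38 mm; leave alone. Origin: underside

How it is judged:
On the way, in this order (a step that is already met when the one before it is completed fails the run):
1. red nut a quarter turn past taking hold, the others not yet tightened (z of pad_1 in the frame of pot between 0.14948 and 0.14964 m and z of each of pad_2, pad_3 in the frame of pot above 0.14994 m), for 0.2 s.
2. then the second nut (next clockwise) a quarter turn past taking hold, the third not yet tightened (z of pad_1 in the frame of pot between 0.14948 and 0.14964 m and z of pad_2 in the frame of pot between 0.14948 and 0.14964 m and z of pad_3 in the frame of pot above 0.14994 m), for 0.2 s.
3. then the third nut a quarter turn past taking hold (z of pad_1 in the frame of pot between 0.14948 and 0.14964 m and z of pad_2 in the frame of pot between 0.14948 and 0.14964 m and z of pad_3 in the frame of pot between 0.14948 and 0.14964 m), for 0.2 s.
At the end, for the whole second after the job is handed in: all three nuts have been turned a quarter turn past the point where they took hold, within about 16 degrees (their washers have sunk 0.36 to 0.52 mm in the pot), and the pot stands still and upright within 20 mm of where it was (all of step 3 and distance of pot from where it was at the start of the episode below 0.02 m and angle between pot's own z axis and vertical below 0.03 rad and linear speed of pot below 0.01 m/s); the robot touches nothing.
It fails at once if the pot is shoved more than 20 mm or tipped by more than 5 degrees (distance of pot from where it was at the start of the episode above 0.02 m or angle between pot's own z axis and vertical above 0.087 rad).
It fails at once if a nut is tightened beyond 0.60 mm of washer squeeze (34 degrees too far) (z of any of pad_1, pad_2, pad_3 in the frame of pot below 0.1494 m).
It fails at once if the robot leans on the pot: it presses on its mat with more than 70 N (its own weight is about 40 N) (contact force between pot and mat above 70 N).
It fails at once if one of the other things on the counter is moved more than 15 mm (distance of any of heel_housing, toe_cup, drill_guide, brake_a, brake_b, t_driver, old_gasket, spare_nut from where it was at the start of the episode above 0.015 m).
It also fails if it takes over 72 s, if anything falls off the work surface, if the arm or the gripper's body presses on something with over 40 N, if the wrist force passes 120 N, or if a joint passes its speed limit or range.

ROBOT

A 6-joint arm with a two-finger parallel gripper is mounted at the origin on the work surface. World frame = base frame: x ahead of the robot, y to its left, z up, the work surface at z = 0. Lengths are in m, angles in rad, forces in N, time in s.
With the tool pointing down it reaches from about 0.325 to 0.9 m from the base axis. Payload 6.1 kg.
Tool frame: the origin (TCP) lies at the very end of the fingers, on their centre line; the grasp point (between the pads) lies 19 mm behind it (robot.pinch_z is the distance from the TCP to the grasp point, in m); z points along the fingers, y is the line along which they close (so a half turn about z gives the same grasp; the last joint's range is limited). The gripper opens to 85 mm and grips with 20 to 120 N. Pads are 22 mm wide; open, the fingers measure 114 mm over their backs; the gripper's body (76 mm by 85 mm) begins 54 mm behind the grasp point. The pads swing forward as they close: fully open they stand 13 mm farther back than shut.
Start: joints at [1.132, 0.22, 1.526, -0, 1.395, -0.126], TCP at [0.192, 0.595, 0.231] pointing down, gripper open.
Joint ranges: [-2.98, 2.98], [-0.91, 2.08], [0.09, 2.57], [-1.24, 4.39], [0.2, 2.65], [-2.68, 2.68]. Speed limits (rad/s): [2.57, 2.57, 3.01, 3.14, 3.14, 3.14].

INTERFACE

Orientations are given as [roll, pitch, yaw] about the fixed x, y, z axes, in that order (R = Rz(yaw) Ry(pitch) Rx(roll)).
In Python, from station import robot, optics, models gives the robot as it stands. The module is installed in compiled form; this text tells all that it offers.
- The arm moves only by the tool send_rows, never from a script. Its argument "rows" is a list that holds one entry, the list of rows, each a list of 7 numbers: the turn, a rotation vector about the tool's x, y, z scaled (see below), then the shift along the tool's x, y, z scaled (see below), then the opening, from 0 (shut) to 1 (fully open). A call has exactly 5 rows; each row is the pose to reach, as a shift and turn from the pose commanded when the call began, along the tool's axes at that moment; what a row does not reach only later rows make up. The controller multiplies each number of a shift by 40 cm and each number of a turn by 2 rad. A row lasts 1/10 s, in which the tool goes at most 50 mm and 8.59 degrees, less where a joint would pass 70% of its speed; a pose out of reach is approached as far as the arm can. A call with a number of a shift or a turn outside -1 to 1 is refused whole. A call with a gripper value outside its range is refused whole. The fingers move at their own pace and stop on an object; "squeeze" is the grip in N (left out, the last holds). Time passes only in rows, so rows that repeat a pose let the fingers close, or fill a call up. It gives the time, the measured TCP pose, the force, the opening and the grip force at its end, in the units of the state.
- robot.sense(): the state, without advancing time (a new reading comes with each control period).
- optics.capture(name): name is "scene" or "top"; returns a dict with "pixels" (420x560x3 uint8, red, green, blue), "fx", "fy", "cx", "cy" (pixels), "eye" and "rotation" of the camera in the world. Camera axes: x right, y down, z forward; pixel columns grow to the right and rows downward; lengths in m; the calibration is good to about 2 mm. A picture is of the moment at which its call begins. There is no depth.
- robot.close_job(): hands the job in; it is judged then, once.
Trained networks look in the newest picture that a camera, given by its name, has taken for a name from the list of things; names that differ only in an ending like _2 or _b are one class to them, and where a whole thing is asked for, a point or a joint stands for the part that bears it (a point fixed in the world has none). Each returns a list of dicts, best first, with "confidence" (0 to 1); they miss things now and then, are a little off and sometimes report something else, mostly with a low value. They report only what shows in the picture. A call takes as long as a camera call.
- models.spot_in(target, camera): "bbox" ([left, top, width, height] in pixels, round what is visible of it).
- models.cut_out(target, camera): "mask" (420x560 bool, what is visible of it) and "bbox" ([left, top, width, height] in pixels, round what is visible of it).
- models.place_of(target, camera): "at" ([column, row] in pixels: a listed point, or the origin of a listed thing).
The state is a dict: "t": time; "joint_positions": joint angles; "joint_vel": joint speeds; "tau": joint torques, N m; "ee_pos": TCP position; "ee_rot": TCP orientation; "force": force on the tool from outside, world axes, zero at the start; "moment": the same for the moment, N m; "grip_width": opening from 0.0 (shut) to 1.0 (fully open); "finger_force": force on a finger pad.
Only numpy, scipy, OpenCV 4.12 (cv2) and the standard library are available. Lean on these libraries where they do the work, as an engineer would, in place of code of your own. Each camera call takes 0.05 s, during which the arm holds its last target. There are 200 camera calls.

## Working session

There is one attempt and no reset: what is moved stays moved. The work goes in short steps, Python scripts to look and compute and a tool call to move; the robot and the scene stay as the last step left them, time stands still between calls to the robot, and variables do not carry over. Pictures are saved under pics/ and viewed, at most 10 in all, crops included, and the job is handed in when it is done.

Besides the shell and the picture viewer there is one more tool, called after "Emit:" by a JSON object that holds its "api" and its "payload". send_rows: Moves the arm, as the interface text tells. Shifts and turns lie within -1 to 1; 1 stands for 40 cm of shift or 2 rad of turn. Its arguments: {"type":"object","properties":{"rows":{"type":"array","items":{"type":"array","items":{"type":"array","items":{"type":"number"}}}},"squeeze":{"type":"number"}},"required":["rows"]}

```bash
mkdir -p pics; cat > h.py <<'E'
from station import robot, optics, models
import numpy as np, cv2
def snap(n,f=None):
    c=optics.capture(n)
    if f: cv2.imwrite('pics/'+f,c['pixels'][:,:,::-1])
    return c
def ray(c,uv):
    d=np.array([(uv[0]-c['cx'])/c['fx'],(uv[1]-c['cy'])/c['fy'],1.])
    return np.array(c['eye']),np.array(c['rotation'])@d
def onz(c,uv,z):
    e,d=ray(c,uv); return e+d*(z-e[2])/d[2]
E
python3 - <<'E'
from h import *
s=robot.sense(); print({k:np.round(v,3) for k,v in s.items()}, robot.pinch_z)
for n in('scene','top'):
    c=snap(n,n+'0.png'); print(n,c['eye'],np.round(c['rotation'],3).tolist(),c['fx'])
    for t,z in(('pot',.004),('wings_1',.182),('wings_2',.182),('pad_1',.154),('spare_nut',0)):
        for r in models.place_of(t,n): print(t,np.round(r['at'],1),round(r['confidence'],2),np.round(onz(c,r['at'],z),4))
E
```

```text
{'t': np.float64(0.0), 'joint_positions': array([ 1.132,  0.221,  1.528,  0.   ,  1.395, -0.126]), 'joint_vel': array([ 0.002, -0.001, -0.   , -0.001,  0.002, -0.001]), 'tau': array([-2.0000e-03, -4.9688e+01, -3.8940e+01, -0.0000e+00,  1.1000e-02,
        0.0000e+00]), 'ee_pos': array([0.192, 0.594, 0.23 ]), 'ee_rot': array([-3.14 , -0.   ,  2.829]), 'force': array([0.154, 0.163, 0.366]), 'moment': array([-0.049, -0.034,  0.023]), 'finger_force': np.float64(0.0), 'grip_width': np.float64(1.001)} 0.0187
scene [1.14595941 0.66961292 1.10354796] [-2.375, 0.011, 2.362] 519.4179889851281Traceback (most recent call last):
  File "<stdin>", line 6, in <module>
  File "h.py", line 11, in onz
    e,d=ray(c,uv); return e+d*(z-e[2])/d[2]
                                       ~^^^
IndexError: invalid index to scalar variable.
```

```bash
sed -i "s/np.array(c\['rotation'\])@d/Rot.from_euler('xyz',c['rotation']).apply(d)/; 2a from scipy.spatial.transform import Rotation as Rot" h.py
python3 - <<'E'
from h import *
for n in('scene','top'):
    c=snap(n,n+'0.png'); print(n,c['eye'],c['rotation'],c['fx'])
    for t,z in(('pot',.004),('wings_1',.182),('wings_2',.182),('pad_1',.154),('spare_nut',0)):
        for r in models.place_of(t,n): print(t,np.round(r['at'],1),round(r['confidence'],2),np.round(onz(c,r['at'],z),4))
E
```

```text
scene [1.14595941 0.66961292 1.10354796] [-2.37482801  0.01079173  2.36170418] 519.4179889851281
pot [257.5 231.4] 0.57 [ 0.5483 -0.0586  0.004 ]
wings_1 [284.9 203.2] 0.6 [0.5364 0.0403 0.182 ]
wings_1 [210.3 196.5] 0.55 [ 0.6506 -0.1077  0.182 ]
wings_1 [253.3 161.4] 0.45 [ 0.4877 -0.1282  0.182 ]
wings_1 [211.6 141.9] 0.16 [ 0.5145 -0.2701  0.182 ]
wings_2 [284.9 203.2] 0.6 [0.5364 0.0403 0.182 ]
wings_2 [210.3 196.5] 0.55 [ 0.6506 -0.1077  0.182 ]
wings_2 [253.3 161.4] 0.45 [ 0.4877 -0.1282  0.182 ]
wings_2 [211.6 141.9] 0.16 [ 0.5145 -0.2701  0.182 ]
pad_1 [147.9 192.6] 0.48 [ 0.7403 -0.2572  0.154 ]
pad_1 [283.4 214.1] 0.42 [0.5466 0.0449 0.154 ]
pad_1 [215.2 207.5] 0.4 [ 0.6513 -0.0925  0.154 ]
pad_1 [258.6 163.5] 0.35 [ 0.4633 -0.1358  0.154 ]
pad_1 [397.7 381.1] 0.25 [0.6946 0.5036 0.154 ]
spare_nut [311.5 212.7] 0.46 [ 0.3886 -0.0028  0.    ]
top [0.40057766 0.01927656 1.39290339] [-3.06252793 -0.00765656 -1.586903  ] 399.18920355515706
pot [299.9 197.3] 0.96 [ 0.5537 -0.0728  0.004 ]
pot [143.2 183. ] 0.71 [0.6124 0.4749 0.004 ]
wings_1 [322.8 217.4] 0.63 [ 0.4716 -0.1294  0.182 ]
wings_1 [314.3 164.6] 0.62 [ 0.6344 -0.1073  0.182 ]
wings_1 [267.8 199. ] 0.45 [0.5304 0.0371 0.182 ]
wings_2 [322.8 217.4] 0.63 [ 0.4716 -0.1294  0.182 ]
wings_2 [314.3 164.6] 0.62 [ 0.6344 -0.1073  0.182 ]
wings_2 [267.8 199. ] 0.45 [0.5304 0.0371 0.182 ]
spare_nut [277.2 244.7] 0.64 [0.3897 0.0093 0.    ]
```

View pics/top0.png

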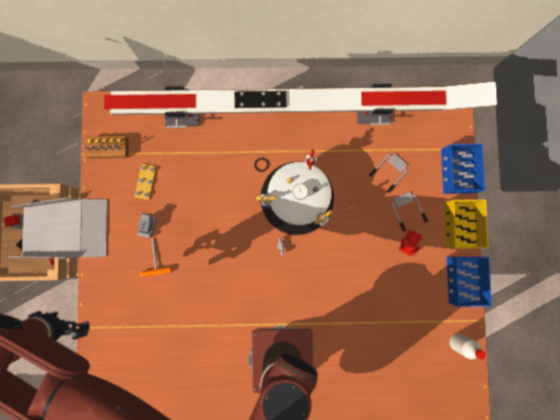

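View pics/scene0.png

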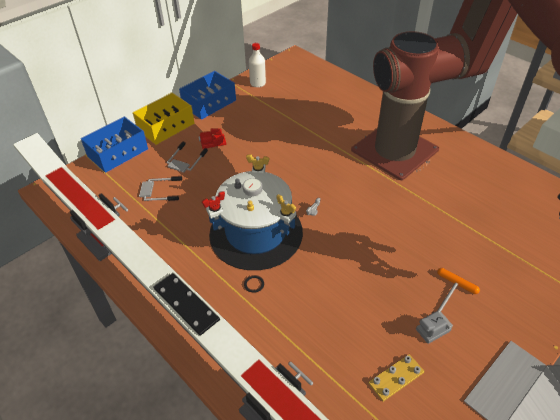

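```bash
cat > find.py <<'E'
from h import *
from scipy.optimize import least_squares
def project(c,P):
    p=Rot.from_euler('xyz',c['rotation']).inv().apply(np.atleast_2d(P)-c['eye'])
    return np.c_[p[:,0]/p[:,2]*c['fx']+c['cx'],p[:,1]/p[:,2]*c['fy']+c['cy']]
def nuts(p): # x,y,yaw -> 3 nut axes clockwise
    a=p[2]-np.arange(3)*2*np.pi/3
    return np.c_[p[0]+.104*np.cos(a),p[1]+.104*np.sin(a),np.full(3,.182)]
def fit(cams):
    obs=[]
    for n,c in cams.items():
        for t,dz in(('wings_1',0),('pad_1',-.028)):
            for r in models.place_of(t,n): obs.append((c,np.array(r['at']),dz))
    p=np.array([.548,-.066,-.45])
    for thr in(14,8,6):
        use=[]
        for c,uv,dz in obs:
            d=np.linalg.norm(project(c,nuts(p)+[0,0,dz])-uv,axis=1)
            if d.min()<thr: use.append((c,uv,dz,d.argmin()))
        f=lambda q:np.concatenate([project(c,nuts(q)[k]+[0,0,dz])[0]-uv for c,uv,dz,k in use])
        p=least_squares(f,p,loss='soft_l1').x
    return p,np.round(f(p).reshape(-1,2),1).tolist(),[u[3] for u in use]
E
python3 - <<'E'
from find import *
cams={n:snap(n) for n in('scene','top')}
p,res,k=fit(cams); print(p,list(zip(k,res))); N=nuts(p); print(N)
out=[]
for n,c in cams.items():
    im=c['pixels'][:,:,::-1].copy(); uv=project(c,N)
    m=uv.mean(0).astype(int); S=6; w=50
    cr=cv2.resize(im[m[1]-w:m[1]+w,m[0]-w-10:m[0]+w+10],None,fx=S if 0 else 3.3*1.5,fy=3.3*1.5,interpolation=cv2.INTER_CUBIC)
    cv2.imwrite(f'pics/crop_{n}.png',cr)
    print(n,'origin',m-[w+10,w],'nuts',uv.round(1).tolist())
    for r in models.cut_out('wings_1',n):
        print(n,r['bbox'],round(r['confidence'],2),r['mask'].sum(), cv2.minAreaRect(np.argwhere(r['mask'])[:,::-1].astype(np.float32)))
E
```

```text
[ 0.55168781 -0.06255773 -0.38526699] [(np.int64(1), [5.4, -0.7]), (np.int64(0), [0.3, -1.0]), (np.int64(2), [0.5, 0.7]), (np.int64(2), [-0.7, -3.3]), (np.int64(0), [-0.4, 0.9]), (np.int64(1), [0.1, -0.9]), (np.int64(1), [1.0, -0.9]), (np.int64(2), [-1.2, -0.3]), (np.int64(0), [-0.2, -1.1])]
[[ 0.64806441 -0.10164161  0.182     ]
 [ 0.46965187 -0.12648038  0.182     ]
 [ 0.53734714  0.0404488   0.182     ]]
scene origin [192 136] nuts [[212.7, 197.2], [258.7, 158.5], [284.7, 203.4]]
scene [277.2, 193.0, 20.4, 18.8] 0.61 149 ((284.89190673828125, 203.8513641357422), (23.13327980041504, 9.183563232421875), 35.53767776489258)
scene [241.5, 155.5, 24.0, 9.0] 0.5 144 ((256.79730224609375, 159.71621704101562), (22.522661209106445, 8.713146209716797), 9.462321281433105)
scene [198.7, 191.8, 24.5, 16.1] 0.45 184 ((213.7459259033203, 199.70492553710938), (10.134989738464355, 24.965286254882812), 66.37062072753906)
scene [414.2, 308.5, 39.1, 31.4] 0.31 724 ((433.25, 325.7499694824219), (24.867294311523438, 32.58473205566406), 59.03623962402344)
top origin [240 141] nuts [[312.4, 160.2], [321.9, 218.0], [266.7, 196.7]]
top [318.0, 208.8, 12.6, 14.3] 0.46 53 ((322.76513671875, 216.1644287109375), (3.113081216812134, 19.415796279907227), 55.00797653198242)
top [259.7, 196.4, 17.7, 4.0] 0.41 49 ((267.0, 197.5), (18.0, 3.0), 0.0)
```

View pics/crop_top.png

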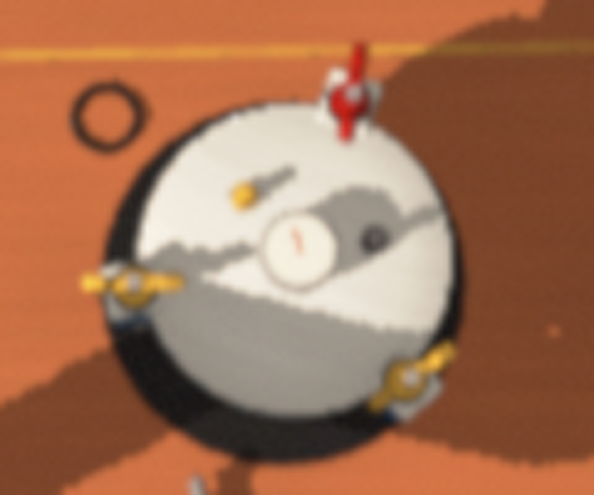

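View pics/crop_scene.png

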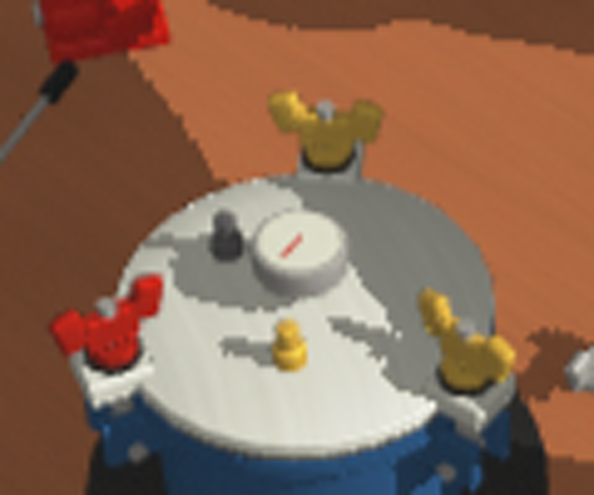

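```bash
python3 - <<'E'
from find import *
cams={n:snap(n) for n in('scene','top')}
T={'top':([240,141],[[(360,45),(345,138)],[(453,352),(374,407)],[(82,284),(183,284)]]),
 'scene':([192,136],[[(65,333),(150,290)],[(370,118),(285,108)],[(435,308),(500,358)]])}
rad={'top':.031,'scene':.026}
def resid(q,by=('top','scene')):
    r=[]; N=nuts(q[:3])
    for n in by:
        o,t=T[n]
        for k in range(3):
            a=q[3+k]; d=np.array([np.cos(a),np.sin(a),0])*rad[n]
            C=N[k]+[0,0,.005]
            pr=project(cams[n],[C+d,C-d]); ob=np.array(t[k])/4.95+o
            e=pr-ob
            r.append(e.ravel())
    return np.concatenate(r)
# initial yaws from top ends
q0=[.55,-.065,-.4]
for k in range(3):
    P=[onz(cams['top'],np.array(u)/4.95+T['top'][0],.187) for u in T['top'][1][k]]
    d=P[0]-P[1]; q0.append(np.arctan2(d[1],d[0]))
for by in(('top','scene'),('top',),('scene',)):
    s=least_squares(resid,q0,args=(by,)); print(by,s.x.round(4),np.abs(s.fun).max().round(2)); print(nuts(s.x)[:,:2].round(4).tolist())
    if len(by)==2: print(s.fun.reshape(-1,4).round(1))
E
```

```text
('top', 'scene') [ 0.5521 -0.0601 -0.3437 -0.1572 -2.1045  0.8179] 14.3
[[0.65, -0.0951], [0.4728, -0.1273], [0.5335, 0.0423]]
[[ -1.   -0.6  -0.7   0.3]
 [ -0.3   9.9  -2.2 -11.4]
 [  1.9  -7.4  -3.4   6.3]
 [ -0.8  -1.2   0.3  -1.5]
 [-11.2  -8.5  10.    6. ]
 [  6.7  11.2  -7.  -14.3]]
('top',) [ 0.5506 -0.0629 -0.3414 -0.1808 -0.9808  1.5556] 0.77
[[0.6486, -0.0977], [0.4714, -0.1303], [0.5317, 0.0394]]
('scene',) [ 0.5549 -0.0558 -0.3501 -0.1224 -4.1436 -1.6341] 0.91
[[0.6526, -0.0914], [0.4752, -0.1225], [0.537, 0.0467]]
```

```bash
python3 - <<'E'
from find import *
cams={n:snap(n) for n in('scene','top')}
T={'top':([240,141],[[(360,45),(345,138)],[(453,352),(374,407)],[(82,284),(183,284)]]),
 'scene':([192,136],[[(65,333),(150,290)],[(285,108),(370,118)],[(500,358),(435,308)]])}
rad={'top':.031,'scene':.026}
def resid(q,by,dzs):
    r=[]; N=nuts(q[:3])
    for n in by:
        o,t=T[n]
        for k in range(3):
            a=q[3+k]; d=np.array([np.cos(a),np.sin(a),0])*rad[n]
            C=N[k]+[0,0,.006 if n=='top' else dzs]
            r.append((project(cams[n],[C+d,C-d])-np.array(t[k])/4.95-o).ravel())
    return np.concatenate(r)
for dzs in(.005,.0,-.004):
  for by in(('top','scene'),('scene',)):
    s=least_squares(resid,[.55,-.06,-.34,-.18,-.98,1.55],args=(by,dzs)); print(dzs,by,s.x.round(4),np.abs(s.fun).mean().round(2)); print(nuts(s.x)[:,:2].round(4).tolist())
# lid centre / manometer checks: manometer centre top view crop (298,250) z=.188 ; scene crop (300,240)
print(onz(cams['top'],np.array([298,250])/4.95+[240,141],.188),onz(cams['scene'],np.array([300,238])/4.95+[192,136],.188))
E
```

```text
0.005 ('top', 'scene') [ 0.5522 -0.0597 -0.3457 -0.1572 -0.987   1.5333] 0.93
[[0.6501, -0.095], [0.4728, -0.1269], [0.5338, 0.0426]]
0.005 ('scene',) [ 0.5549 -0.0558 -0.3501 -0.1224 -1.002   1.5075] 0.53
[[0.6526, -0.0914], [0.4752, -0.1225], [0.537, 0.0467]]
0.0 ('top', 'scene') [ 0.5509 -0.0614 -0.3457 -0.1587 -0.9863  1.5347] 0.51
[[0.6487, -0.0966], [0.4714, -0.1285], [0.5325, 0.041]]
0.0 ('scene',) [ 0.5518 -0.0597 -0.35   -0.1242 -0.9998  1.5094] 0.5
[[0.6495, -0.0953], [0.4721, -0.1264], [0.5338, 0.0428]]
-0.004 ('top', 'scene') [ 0.5498 -0.0627 -0.3457 -0.1599 -0.9858  1.5359] 0.38
[[0.6477, -0.0979], [0.4704, -0.1298], [0.5314, 0.0397]]
-0.004 ('scene',) [ 0.5493 -0.0628 -0.3499 -0.1257 -0.9982  1.5109] 0.47
[[0.647, -0.0984], [0.4695, -0.1295], [0.5313, 0.0397]]
[ 0.55112111 -0.06184326  0.188     ] [ 0.55086728 -0.06085554  0.188     ]
```

Emit:
{"api": "send_rows", "payload": {"rows": [[[0, 0, 0, -0.08, -0.065, -0.02, 0.45], [0, 0, 0, -0.17, -0.13, -0.02, 0.45], [0, 0, 0, -0.25, -0.2, -0.02, 0.45], [0, 0, 0, -0.34, -0.27, -0.02, 0.45], [0, 0, 0, -0.41, -0.325, -0.02, 0.45]]], "squeeze": 70}}

```text
t: 1.8
ee_pos: [0.3093, 0.4186, 0.2394]
ee_rot: [3.142, 0.001, 2.828]
force: [0.8, -0.4, 0.3]
grip_width: 0.45
finger_force: 0.0
```

Emit:
{"api": "send_rows", "payload": {"rows": [[[0, 0, 0, -0.08, -0.065, 0, 0.45], [0, 0, 0, -0.17, -0.13, 0, 0.45], [0, 0, 0, -0.25, -0.2, 0, 0.45], [0, 0, 0, -0.34, -0.27, 0, 0.45], [0, 0, 0, -0.41, -0.325, 0, 0.45]]]}}

```text
t: 2.3
ee_pos: [0.4255, 0.2443, 0.2396]
ee_rot: [3.141, 0.001, 2.828]
force: [-0.0, 0.2, 0.5]
grip_width: 0.448
finger_force: 0.0
```

Emit:
{"api": "send_rows", "payload": {"rows": [[[0, 0, 0, -0.08, -0.065, 0, 0.45], [0, 0, 0, -0.17, -0.13, 0, 0.45], [0, 0, 0, -0.25, -0.2, 0, 0.45], [0, 0, 0, -0.34, -0.27, 0, 0.45], [0, 0, 0, -0.41, -0.325, 0, 0.45]]]}}

```text
t: 2.8
ee_pos: [0.5416, 0.0699, 0.2395]
ee_rot: [-3.142, 0.001, 2.828]
force: [-0.5, 0.5, -0.4]
grip_width: 0.447
finger_force: 0.0
```

Emit:
{"api": "send_rows", "payload": {"rows": [[[0, 0, -0.03, -0.1, -0.08, 0, 0.45], [0, 0, -0.06, -0.2, -0.16, 0, 0.45], [0, 0, -0.095, -0.3, -0.24, 0, 0.45], [0, 0, -0.095, -0.3835, -0.314, 0, 0.45], [0, 0, -0.095, -0.3835, -0.314, 0, 0.45]]]}}

```text
t: 3.3
ee_pos: [0.6493, -0.1003, 0.238]
ee_rot: [-3.14, -0.0, 3.014]
force: [-1.0, 0.8, -0.3]
grip_width: 0.449
finger_force: 0.0
```

```bash
cat >> h.py <<'E'
def rel(x,y,z,yaw):
    "shift/turn (scaled) from the present pose to a TCP goal with tool down"
    s=robot.sense(); w=s['ee_rot'][2]; d=np.array([x,y,z])-s['ee_pos']
    dy=(yaw-w+np.pi)%(2*np.pi)-np.pi
    print('pose',np.round(s['ee_pos'],4),np.round(w,3),'q6',round(s['joint_positions'][5],3))
    print('turn',round(-dy/2,4),'shift',np.round(np.array([np.cos(w)*d[0]+np.sin(w)*d[1],np.sin(w)*d[0]-np.cos(w)*d[1],-d[2]])/.4,4))
def st():
    s=robot.sense(); print('t',round(s['t'],2),'F',np.round(s['force'],1),'M',np.round(s['moment'],3),'yaw',np.round(s['ee_rot'],3),np.round(s['ee_pos'],4),'q6',round(s['joint_positions'][5],3),round(s['grip_width'],3),s['finger_force'])
E
python3 - <<'E'
from h import *
rel(.649,-.0967,.164,3.02); st()
E
```

```text
pose [ 0.6493 -0.1003  0.238 ] 3.014 q6 -1.715
turn -0.0032 shift [0.002  0.0088 0.1851]
t 3.3 F [-1.   0.8 -0.3] M [0.01  0.007 0.026] yaw [-3.14  -0.     3.014] [ 0.6493 -0.1003  0.238 ] q6 -1.715 0.449 0.0
```

Emit:
{"api": "send_rows", "payload": {"rows": [[[0, 0, -0.003, 0.002, 0.009, 0.04, 0.45], [0, 0, -0.003, 0.002, 0.009, 0.08, 0.45], [0, 0, -0.003, 0.002, 0.009, 0.12, 0.45], [0, 0, -0.003, 0.002, 0.009, 0.16, 0.45], [0, 0, -0.003, 0.002, 0.009, 0.185, 0.45]]]}}

```text
t: 3.8
ee_pos: [0.6461, -0.0896, 0.1626]
ee_rot: [3.141, -0.003, 3.026]
force: [-1.0, 0.1, 0.3]
grip_width: 0.455
finger_force: 0.0
```

```bash
python3 - <<'E'
from h import *
st()
a=snap('scene')['pixels'][140:240,170:290]; b=snap('top')['pixels'][130:230,250:370]
cv2.imwrite('pics/n1.png',cv2.resize(np.hstack([a,b])[:,:,::-1],None,fx=3.3,fy=3.3,interpolation=cv2.INTER_CUBIC))
E
```

```text
t 3.8 F [-1.   0.1  0.3] M [-0.022 -0.084  0.03 ] yaw [ 3.141e+00 -3.000e-03  3.026e+00] [ 0.6461 -0.0896  0.1626] q6 -1.714 0.455 0.0
```

View pics/n1.png

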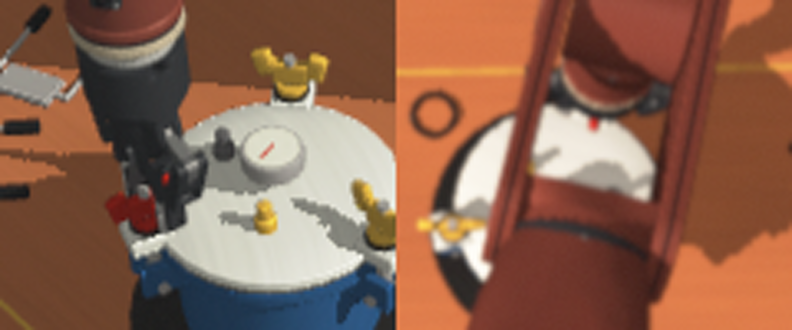

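Emit:
{"api": "send_rows", "payload": {"rows": [[[0, 0, 0, -0.006, -0.015, 0.003, 0.45], [0, 0, 0, -0.006, -0.015, 0.003, 0.45], [0, 0, 0, -0.006, -0.015, 0.003, 0.2], [0, 0, 0, -0.006, -0.015, 0.003, 0], [0, 0, 0, -0.006, -0.015, 0.003, 0]]], "squeeze": 30}}

```text
t: 4.4
ee_pos: [0.6495, -0.0965, 0.1651]
ee_rot: [3.141, 0.001, 3.025]
force: [-0.8, 4.0, 3.5]
grip_width: 0.108
finger_force: 33.0
```

```bash
python3 -c "
from h import *
st()"
```

```text
t 4.4 F [-0.8  4.   3.5] M [ 0.455  0.12  -0.025] yaw [3.141e+00 1.000e-03 3.025e+00] [ 0.6495 -0.0965  0.1651] q6 -1.722 0.108 33.04806310137792
```

Emit:
{"api": "send_rows", "payload": {"rows": [[[0, 0, 0, 0, 0, 0, 0], [0, 0, 0.03, 0, 0, 0, 0], [0, 0, 0.06, 0, 0, 0, 0], [0, 0, 0.1, 0, 0, 0, 0], [0, 0, 0.1, 0, 0, 0, 0]]], "squeeze": 75}}

```text
t: 4.9
ee_pos: [0.6496, -0.0963, 0.1652]
ee_rot: [3.14, 0.001, 2.823]
force: [-1.4, 3.0, 5.2]
grip_width: 0.093
finger_force: 77.7
```

```bash
python3 -c "
from h import *
st()"
```

```text
t 4.9 F [-1.4  3.   5.2] M [0.674 0.211 0.001] yaw [3.140e+00 1.000e-03 2.823e+00] [ 0.6496 -0.0963  0.1652] q6 -1.52 0.093 77.66508719344927
```

Emit:
{"api": "send_rows", "payload": {"rows": [[[0, 0, 0.03, 0, 0, 0, 0], [0, 0, 0.06, 0, 0, 0, 0], [0, 0, 0.1, 0, 0, 0, 0], [0, 0, 0.1, 0, 0, 0, 0], [0, 0, 0.1, 0, 0, 0, 0]]]}}

```text
t: 5.4
ee_pos: [0.6496, -0.096, 0.1652]
ee_rot: [3.14, 0.001, 2.625]
force: [-0.7, 5.1, 4.8]
grip_width: 0.094
finger_force: 77.7
```

```bash
python3 -c "
from h import *
st()"
```

```text
t 5.4 F [-0.7  5.1  4.8] M [0.771 0.168 0.039] yaw [3.140e+00 1.000e-03 2.625e+00] [ 0.6496 -0.096   0.1652] q6 -1.322 0.094 77.68016597001989
```

Emit:
{"api": "send_rows", "payload": {"rows": [[[0, 0, 0.03, 0, 0, 0, 0], [0, 0, 0.06, 0, 0, 0, 0], [0, 0, 0.1, 0, 0, 0, 0], [0, 0, 0.1, 0, 0, 0, 0], [0, 0, 0.1, 0, 0, 0, 0]]]}}

```text
t: 5.9
ee_pos: [0.6498, -0.0958, 0.1652]
ee_rot: [3.139, 0.0, 2.425]
force: [0.1, 5.2, 4.9]
grip_width: 0.094
finger_force: 77.7
```

```bash
python3 -c "
from h import *
st()"
```

```text
t 5.9 F [0.1 5.2 4.9] M [ 0.876  0.055 -0.017] yaw [3.139 0.    2.425] [ 0.6498 -0.0958  0.1652] q6 -1.122 0.094 77.67272499444019
```

Emit:
{"api": "send_rows", "payload": {"rows": [[[0, 0, 0.03, 0, 0, 0, 0], [0, 0, 0.06, 0, 0, 0, 0], [0, 0, 0.1, 0, 0, 0, 0], [0, 0, 0.1, 0, 0, 0, 0], [0, 0, 0.1, 0, 0, 0, 0]]]}}

```text
t: 6.4
ee_pos: [0.6499, -0.0957, 0.1652]
ee_rot: [3.139, 0.0, 2.226]
force: [-0.5, 5.6, 5.5]
grip_width: 0.097
finger_force: 77.7
```

```bash
python3 -c "
from h import *
st()"
```

```text
t 6.4 F [-0.5  5.6  5.5] M [ 0.969 -0.052  0.244] yaw [3.139 0.    2.226] [ 0.6499 -0.0957  0.1652] q6 -0.923 0.097 77.71012750187765
```

Emit:
{"api": "send_rows", "payload": {"rows": [[[0, 0, 0.05, 0, 0, 0, 0], [0, 0, 0.1, 0, 0, 0, 0], [0, 0, 0.15, 0, 0, 0, 0], [0, 0, 0.2, 0, 0, 0, 0], [0, 0, 0.25, 0, 0, 0, 0]]]}}

```text
t: 6.9
ee_pos: [0.6504, -0.0957, 0.1653]
ee_rot: [3.138, -0.001, 1.722]
force: [2.0, 6.1, 3.2]
grip_width: 0.095
finger_force: 77.6
```

```bash
python3 -c "
from h import *
st()"
```

```text
t 6.9 F [2.  6.1 3.2] M [ 0.893 -0.334  0.467] yaw [ 3.138e+00 -1.000e-03  1.722e+00] [ 0.6504 -0.0957  0.1653] q6 -0.419 0.095 77.61860183785757
```

Emit:
{"api": "send_rows", "payload": {"rows": [[[0, 0, 0.05, 0, 0, 0, 0], [0, 0, 0.1, 0, 0, 0, 0], [0, 0, 0.15, 0, 0, 0, 0], [0, 0, 0.2, 0, 0, 0, 0], [0, 0, 0.25, 0, 0, 0, 0]]]}}

```text
t: 7.4
ee_pos: [0.6508, -0.0961, 0.1653]
ee_rot: [3.138, -0.002, 1.222]
force: [4.8, 3.8, 2.1]
grip_width: 0.095
finger_force: 77.4
```

```bash
python3 -c "
from h import *
st()"
```

```text
t 7.4 F [4.8 3.8 2.1] M [ 0.761 -0.627  0.5  ] yaw [ 3.138e+00 -2.000e-03  1.222e+00] [ 0.6508 -0.0961  0.1653] q6 0.081 0.095 77.42882005968568
```

Emit:
{"api": "send_rows", "payload": {"rows": [[[0, 0, 0.06, 0, 0, 0, 0], [0, 0, 0.12, 0, 0, 0, 0], [0, 0, 0.18, 0, 0, 0, 0], [0, 0, 0.24, 0, 0, 0, 0], [0, 0, 0.24, 0, 0, 0, 0]]]}}

```text
t: 7.9
ee_pos: [0.6512, -0.0966, 0.1653]
ee_rot: [3.138, -0.004, 0.743]
force: [5.4, 2.1, 0.9]
grip_width: 0.092
finger_force: 77.1
```

```bash
python3 -c "
from h import *
st()"
```

```text
t 7.9 F [5.4 2.1 0.9] M [ 0.522 -0.924  0.221] yaw [ 3.138 -0.004  0.743] [ 0.6512 -0.0966  0.1653] q6 0.56 0.092 77.14986904895588
```

Emit:
{"api": "send_rows", "payload": {"rows": [[[0, 0, 0, 0, 0, 0, 0.25], [0, 0, 0, 0, 0, 0, 0.45], [0, 0, 0, 0, 0, 0, 0.45], [0, 0, 0, 0, 0, -0.1, 0.45], [0, 0, 0, 0, 0, -0.2, 0.45]]]}}

```text
t: 8.4
ee_pos: [0.6475, -0.097, 0.2426]
ee_rot: [-3.137, 0.003, 0.745]
force: [1.0, -0.4, 0.4]
grip_width: 0.45
finger_force: 0.0
```

Emit:
{"api": "send_rows", "payload": {"rows": [[[0, 0, -0.0725, -0.08, -0.05, 0, 0.45], [0, 0, -0.145, -0.16, -0.1, 0, 0.45], [0, 0, -0.2175, -0.24, -0.15, 0, 0.45], [0, 0, -0.29, -0.32, -0.2, 0, 0.45], [0, 0, -0.3625, -0.38, -0.243, 0, 0.45]]]}}

```text
t: 8.9
ee_pos: [0.4693, -0.129, 0.2438]
ee_rot: [-3.141, 0.0, 1.475]
force: [0.7, -0.8, 0.8]
grip_width: 0.451
finger_force: 0.0
```

Emit:
{"api": "send_rows", "payload": {"rows": [[[0, 0, -0.07, 0, 0, 0, 0.45], [0, 0, -0.14, 0, 0, 0, 0.45], [0, 0, -0.21, 0, 0, 0, 0.45], [0, 0, -0.285, 0, 0, 0, 0.45], [0, 0, -0.363, 0, 0, 0, 0.45]]]}}

```text
t: 9.4
ee_pos: [0.4711, -0.1289, 0.244]
ee_rot: [-3.141, -0.0, 2.196]
force: [0.6, -0.2, -0.6]
grip_width: 0.454
finger_force: 0.0
```

```bash
python3 - <<'E'
from h import *
b=snap('top')['pixels'][130:250,230:390];a=snap('scene')['pixels'][130:250,170:330]
st(); rel(.4715,-.1283,.164,2.196)
cv2.imwrite('pics/n2.png',cv2.resize(np.hstack([a,b])[:,:,::-1],None,fx=2.5,fy=2.5,interpolation=cv2.INTER_CUBIC))
E
```

```text
t 9.5 F [-0.3 -0.1  0.5] M [-0.049 -0.018 -0.008] yaw [-3.141 -0.     2.191] [ 0.4712 -0.1288  0.244 ] q6 -1.048 0.451 0.0
pose [ 0.4712 -0.1288  0.244 ] 2.191 q6 -1.048
turn -0.0026 shift [0.0005 0.0014 0.2   ]
```

View pics/n2.png

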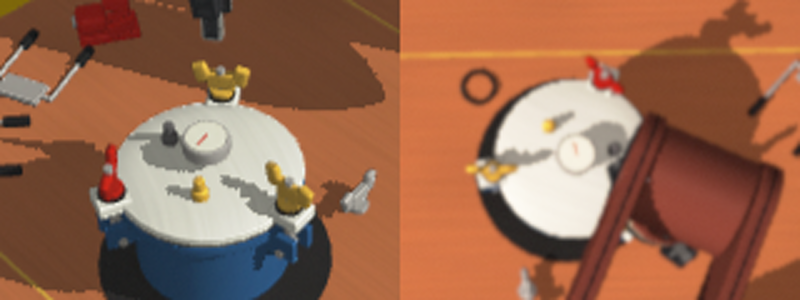

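Emit:
{"api": "send_rows", "payload": {"rows": [[[0, 0, 0, 0, 0, 0.05, 0.45], [0, 0, 0, 0, 0, 0.1, 0.45], [0, 0, 0, 0, 0, 0.15, 0.45], [0, 0, 0, 0, 0, 0.198, 0.45], [0, 0, 0, 0, 0, 0.198, 0.45]]], "squeeze": 30}}

```text
t: 10.0
ee_pos: [0.4693, -0.1278, 0.162]
ee_rot: [-3.139, -0.005, 2.186]
force: [0.2, 0.1, -0.5]
grip_width: 0.452
finger_force: 0.0
```

Emit:
{"api": "send_rows", "payload": {"rows": [[[0, 0, 0, 0, 0, 0, 0.3], [0, 0, 0, 0, 0, 0, 0.15], [0, 0, 0, 0, 0, 0, 0], [0, 0, 0, 0, 0, 0, 0], [0, 0, 0, 0, 0, 0, 0]]]}}

```text
t: 10.5
ee_pos: [0.4733, -0.1281, 0.1665]
ee_rot: [3.137, 0.002, 2.189]
force: [5.4, 4.7, -1.0]
grip_width: 0.11
finger_force: 35.3
```

```bash
python3 -c "
from h import *
st()"
```

```text
t 10.5 F [ 5.4  4.7 -1. ] M [ 0.614 -0.728 -0.071] yaw [3.137e+00 2.000e-03 2.189e+00] [ 0.4733 -0.1281  0.1665] q6 -1.046 0.11 35.270766827015905
```

Emit:
{"api": "send_rows", "payload": {"rows": [[[0, 0, 0, 0, 0.003, 0, 0], [0, 0, 0.03, 0, 0.003, 0, 0], [0, 0, 0.06, 0, 0.003, 0, 0], [0, 0, 0.1, 0, 0.003, 0, 0], [0, 0, 0.1, 0, 0.003, 0, 0]]], "squeeze": 75}}

```text
t: 11.0
ee_pos: [0.4732, -0.1281, 0.1665]
ee_rot: [3.14, 0.001, 1.989]
force: [-0.3, 3.0, 5.7]
grip_width: 0.094
finger_force: 77.8
```

```bash
python3 -c "
from h import *
st()"
```

```text
t 11.0 F [-0.3  3.   5.7] M [ 0.314  0.314 -0.03 ] yaw [3.140e+00 1.000e-03 1.989e+00] [ 0.4732 -0.1281  0.1665] q6 -0.844 0.094 77.81709629343823
```

Emit:
{"api": "send_rows", "payload": {"rows": [[[0, 0, 0.03, 0, 0, 0, 0], [0, 0, 0.06, 0, 0, 0, 0], [0, 0, 0.1, 0, 0, 0, 0], [0, 0, 0.1, 0, 0, 0, 0], [0, 0, 0.1, 0, 0, 0, 0]]]}}

```text
t: 11.5
ee_pos: [0.4729, -0.1282, 0.1665]
ee_rot: [3.141, 0.001, 1.792]
force: [-1.9, 2.9, 6.4]
grip_width: 0.089
finger_force: 78.0
```

```bash
python3 -c "
from h import *
st()"
```

```text
t 11.5 F [-1.9  2.9  6.4] M [ 0.365  0.52  -0.021] yaw [3.141e+00 1.000e-03 1.792e+00] [ 0.4729 -0.1282  0.1665] q6 -0.647 0.089 78.04340060454706
```

Emit:
{"api": "send_rows", "payload": {"rows": [[[0, 0, 0.03, 0, 0, 0, 0], [0, 0, 0.06, 0, 0, 0, 0], [0, 0, 0.1, 0, 0, 0, 0], [0, 0, 0.1, 0, 0, 0, 0], [0, 0, 0.1, 0, 0, 0, 0]]]}}

```text
t: 12.0
ee_pos: [0.4726, -0.1282, 0.1664]
ee_rot: [3.141, 0.001, 1.592]
force: [-4.4, 1.5, 7.1]
grip_width: 0.092
finger_force: 78.1
```

```bash
python3 -c "
from h import *
st()"
```

```text
t 12.0 F [-4.4  1.5  7.1] M [ 0.351  0.719 -0.024] yaw [3.141e+00 1.000e-03 1.592e+00] [ 0.4726 -0.1282  0.1664] q6 -0.447 0.092 78.1185361050666
```

Emit:
{"api": "send_rows", "payload": {"rows": [[[0, 0, 0.03, 0, 0, 0, 0], [0, 0, 0.06, 0, 0, 0, 0], [0, 0, 0.1, 0, 0, 0, 0], [0, 0, 0.1, 0, 0, 0, 0], [0, 0, 0.1, 0, 0, 0, 0]]]}}

```text
t: 12.5
ee_pos: [0.4723, -0.1281, 0.1664]
ee_rot: [-3.142, 0.001, 1.392]
force: [-4.7, 2.2, 7.9]
grip_width: 0.095
finger_force: 78.3
```

```bash
python3 -c "
from h import *
st()"
```

```text
t 12.5 F [-4.7  2.2  7.9] M [0.404 0.934 0.241] yaw [-3.142e+00  1.000e-03  1.392e+00] [ 0.4723 -0.1281  0.1664] q6 -0.247 0.095 78.30487067310514
```

Emit:
{"api": "send_rows", "payload": {"rows": [[[0, 0, 0.05, 0, 0, 0, 0], [0, 0, 0.1, 0, 0, 0, 0], [0, 0, 0.15, 0, 0, 0, 0], [0, 0, 0.2, 0, 0, 0, 0], [0, 0, 0.25, 0, 0, 0, 0]]]}}

```text
t: 13.0
ee_pos: [0.4717, -0.1278, 0.1664]
ee_rot: [-3.14, 0.001, 0.889]
force: [-7.4, 3.8, 11.4]
grip_width: 0.092
finger_force: 78.8
```

```bash
python3 -c "
from h import *
st()"
```

```text
t 13.0 F [-7.4  3.8 11.4] M [0.739 1.41  0.491] yaw [-3.14e+00  1.00e-03  8.89e-01] [ 0.4717 -0.1278  0.1664] q6 0.257 0.092 78.78692480713937
```

Emit:
{"api": "send_rows", "payload": {"rows": [[[0, 0, 0.05, 0, -0.002, -0.002, 0], [0, 0, 0.1, 0, -0.002, -0.002, 0], [0, 0, 0.15, 0, -0.002, -0.002, 0], [0, 0, 0.2, 0, -0.002, -0.002, 0], [0, 0, 0.25, 0, -0.002, -0.002, 0]]]}}

```text
t: 13.5
ee_pos: [0.4712, -0.1271, 0.1664]
ee_rot: [-3.141, 0.001, 0.389]
force: [-5.3, 3.8, 6.0]
grip_width: 0.091
finger_force: 78.0
```

```bash
python3 -c "
from h import *
st()"
```

```text
t 13.5 F [-5.3  3.8  6. ] M [0.712 0.873 0.491] yaw [-3.141e+00  1.000e-03  3.890e-01] [ 0.4712 -0.1271  0.1664] q6 0.757 0.091 77.9927536717895
```

Emit:
{"api": "send_rows", "payload": {"rows": [[[0, 0, 0.06, 0, 0, 0, 0], [0, 0, 0.12, 0, 0, 0, 0], [0, 0, 0.18, 0, 0, 0, 0], [0, 0, 0.24, 0, 0, 0, 0], [0, 0, 0.24, 0, 0, 0, 0]]]}}

```text
t: 14.0
ee_pos: [0.4712, -0.1263, 0.1665]
ee_rot: [-3.14, 0.002, -0.091]
force: [-4.3, 6.1, 7.5]
grip_width: 0.091
finger_force: 78.1
```

```bash
python3 -c "
from h import *
st()"
```

```text
t 14.0 F [-4.3  6.1  7.5] M [1.128 0.841 0.294] yaw [-3.14e+00  2.00e-03 -9.10e-02] [ 0.4712 -0.1263  0.1665] q6 1.236 0.091 78.05148086884515
```

Emit:
{"api": "send_rows", "payload": {"rows": [[[0, 0, 0, 0, 0, 0, 0.25], [0, 0, 0, 0, 0, 0, 0.45], [0, 0, 0, 0, 0, 0, 0.45], [0, 0, 0, 0, 0, -0.1, 0.45], [0, 0, 0, 0, 0, -0.2, 0.45]]]}}

```text
t: 14.5
ee_pos: [0.4707, -0.1272, 0.2452]
ee_rot: [-3.141, 0.003, -0.09]
force: [0.9, -0.3, 0.2]
grip_width: 0.45
finger_force: 0.0
```

Emit:
{"api": "send_rows", "payload": {"rows": [[[0, 0, -0.07, 0.023, -0.087, 0, 0.45], [0, 0, -0.14, 0.046, -0.174, 0, 0.45], [0, 0, -0.21, 0.07, -0.26, 0, 0.45], [0, 0, -0.285, 0.093, -0.347, 0, 0.45], [0, 0, -0.365, 0.116, -0.433, 0, 0.45]]]}}

```text
t: 15.0
ee_pos: [0.5341, 0.042, 0.2458]
ee_rot: [3.141, -0.0, 0.636]
force: [-0.3, -0.4, 0.8]
grip_width: 0.45
finger_force: 0.0
```

Emit:
{"api": "send_rows", "payload": {"rows": [[[0, 0, -0.07, 0, 0, 0, 0.45], [0, 0, -0.14, 0, 0, 0, 0.45], [0, 0, -0.21, 0, 0, 0, 0.45], [0, 0, -0.285, 0, 0, 0, 0.45], [0, 0, -0.365, 0, 0, 0, 0.45]]]}}

```text
t: 15.5
ee_pos: [0.5338, 0.0407, 0.2456]
ee_rot: [3.141, 0.0, 1.356]
force: [-0.5, -0.3, 0.4]
grip_width: 0.451
finger_force: 0.0
```

Emit:
{"api": "send_rows", "payload": {"rows": [[[0, 0, -0.05, 0, 0, 0, 0.45], [0, 0, -0.102, 0, 0, 0.03, 0.45], [0, 0, -0.102, 0, 0, 0.08, 0.45], [0, 0, -0.102, 0, 0, 0.08, 0.45], [0, 0, -0.102, 0, 0, 0.08, 0.45]]]}}

```text
t: 16.0
ee_pos: [0.5334, 0.0407, 0.2136]
ee_rot: [-3.141, 0.0, 1.554]
force: [0.8, 0.2, -0.2]
grip_width: 0.452
finger_force: 0.0
```

```bash
python3 - <<'E'
from h import *
a=snap('scene')['pixels'][130:250,170:330];b=snap('top')['pixels'][130:250,230:390]
st(); rel(.5326,.0413,.165,1.575)
cv2.imwrite('pics/n3.png',cv2.resize(np.hstack([a,b])[:,:,::-1],None,fx=2.5,fy=2.5,interpolation=cv2.INTER_CUBIC))
E
```

```text
t 16.1 F [ 0.3 -0.4  0. ] M [-0.013 -0.058  0.072] yaw [3.14  0.    1.554] [0.5342 0.0407 0.2148] q6 -0.054 0.449 0.0
pose [0.5342 0.0407 0.2148] 1.554 q6 -0.054
turn -0.0107 shift [ 0.0013 -0.0041  0.1244]
```

View pics/n3.png

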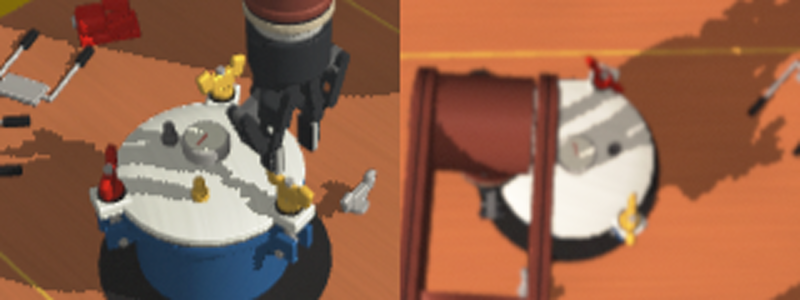

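Red and second nut show their new angles; the pot hasn't moved; the gripper hangs above nut 3.

Emit:
{"api": "send_rows", "payload": {"rows": [[[0, 0, -0.01, 0.001, -0.003, 0.04, 0.45], [0, 0, -0.01, 0.001, -0.003, 0.08, 0.45], [0, 0, -0.01, 0.001, -0.003, 0.121, 0.45], [0, 0, -0.01, 0.001, -0.003, 0.121, 0.45], [0, 0, -0.01, 0.001, -0.003, 0.121, 0.3]]], "squeeze": 30}}

```text
t: 16.6
ee_pos: [0.5329, 0.0413, 0.1662]
ee_rot: [3.141, 0.0, 1.574]
force: [-0.7, 0.7, 1.1]
grip_width: 0.311
finger_force: 0.0
```

Emit:
{"api": "send_rows", "payload": {"rows": [[[0, 0, 0, 0, 0, 0, 0.2], [0, 0, 0, 0, 0, 0, 0], [0, 0, 0, 0, 0, 0, 0], [0, 0, 0, 0, 0, 0, 0], [0, 0, 0, 0, 0, 0, 0]]]}}

```text
t: 17.1
ee_pos: [0.5344, 0.0413, 0.1673]
ee_rot: [3.136, 0.0, 1.574]
force: [5.2, 0.6, 4.2]
grip_width: 0.105
finger_force: 34.0
```

```bash
python3 -c "
from h import *
st()"
```

```text
t 17.1 F [5.2 0.6 4.2] M [ 0.114 -0.851  0.021] yaw [3.136 0.    1.574] [0.5344 0.0413 0.1673] q6 -0.073 0.105 33.995328802957374
```

Emit:
{"api": "send_rows", "payload": {"rows": [[[0, 0, 0, 0, 0.002, 0, 0], [0, 0, 0.03, 0, 0.002, 0, 0], [0, 0, 0.06, 0, 0.002, 0, 0], [0, 0, 0.1, 0, 0.002, 0, 0], [0, 0, 0.1, 0, 0.002, 0, 0]]], "squeeze": 75}}

```text
t: 17.6
ee_pos: [0.5344, 0.0413, 0.1673]
ee_rot: [3.139, -0.0, 1.372]
force: [1.5, 1.0, 7.9]
grip_width: 0.094
finger_force: 77.7
```

```bash
python3 -c "
from h import *
st()"
```

```text
t 17.6 F [1.5 1.  7.9] M [ 0.127 -0.255  0.019] yaw [ 3.139 -0.     1.372] [0.5344 0.0413 0.1673] q6 0.129 0.094 77.66816146071051
```

Emit:
{"api": "send_rows", "payload": {"rows": [[[0, 0, 0.03, 0, 0, -0.001, 0], [0, 0, 0.06, 0, 0, -0.001, 0], [0, 0, 0.1, 0, 0, -0.001, 0], [0, 0, 0.1, 0, 0, -0.001, 0], [0, 0, 0.1, 0, 0, -0.001, 0]]]}}

```text
t: 18.1
ee_pos: [0.5343, 0.0413, 0.1674]
ee_rot: [3.139, -0.001, 1.174]
force: [0.9, 1.6, 5.6]
grip_width: 0.089
finger_force: 77.4
```

```bash
python3 -c "
from h import *
st()"
```

```text
t 18.1 F [0.9 1.6 5.6] M [ 0.111 -0.299 -0.035] yaw [ 3.139e+00 -1.000e-03  1.174e+00] [0.5343 0.0413 0.1674] q6 0.327 0.089 77.39992807534236
```

Emit:
{"api": "send_rows", "payload": {"rows": [[[0, 0, 0.03, 0, 0, 0, 0], [0, 0, 0.06, 0, 0, 0, 0], [0, 0, 0.1, 0, 0, 0, 0], [0, 0, 0.1, 0, 0, 0, 0], [0, 0, 0.1, 0, 0, 0, 0]]]}}

```text
t: 18.6
ee_pos: [0.5342, 0.0414, 0.1674]
ee_rot: [3.14, -0.001, 0.974]
force: [1.6, 0.8, 5.6]
grip_width: 0.09
finger_force: 77.4
```

```bash
python3 -c "
from h import *
st()"
```

```text
t 18.6 F [1.6 0.8 5.6] M [ 0.22  -0.285 -0.026] yaw [ 3.14e+00 -1.00e-03  9.74e-01] [0.5342 0.0414 0.1674] q6 0.527 0.09 77.4231462331818
```

Emit:
{"api": "send_rows", "payload": {"rows": [[[0, 0, 0.03, 0, 0, 0, 0], [0, 0, 0.06, 0, 0, 0, 0], [0, 0, 0.1, 0, 0, 0, 0], [0, 0, 0.1, 0, 0, 0, 0], [0, 0, 0.1, 0, 0, 0, 0]]]}}

```text
t: 19.1
ee_pos: [0.5341, 0.0415, 0.1674]
ee_rot: [3.14, -0.002, 0.774]
force: [1.3, 1.4, 5.6]
grip_width: 0.091
finger_force: 77.4
```

```bash
python3 -c "
from h import *
st()"
```

```text
t 19.1 F [1.3 1.4 5.6] M [ 0.249 -0.206 -0.051] yaw [ 3.14e+00 -2.00e-03  7.74e-01] [0.5341 0.0415 0.1674] q6 0.727 0.091 77.43431211393045
```

Emit:
{"api": "send_rows", "payload": {"rows": [[[0, 0, 0.03, 0, 0, 0, 0], [0, 0, 0.06, 0, 0, 0, 0], [0, 0, 0.1, 0, 0, 0, 0], [0, 0, 0.1, 0, 0, 0, 0], [0, 0, 0.1, 0, 0, 0, 0]]]}}

```text
t: 19.6
ee_pos: [0.534, 0.0416, 0.1674]
ee_rot: [3.141, -0.002, 0.574]
force: [2.0, 0.7, 6.4]
grip_width: 0.092
finger_force: 77.5
```

```bash
python3 -c "
from h import *
st()"
```

```text
t 19.6 F [2.  0.7 6.4] M [ 0.29  -0.158  0.298] yaw [ 3.141e+00 -2.000e-03  5.740e-01] [0.534  0.0416 0.1674] q6 0.926 0.092 77.49358058380352
```

Emit:
{"api": "send_rows", "payload": {"rows": [[[0, 0, 0.05, 0, 0, 0, 0], [0, 0, 0.1, 0, 0, 0, 0], [0, 0, 0.15, 0, 0, 0, 0], [0, 0, 0.2, 0, 0, 0, 0], [0, 0, 0.25, 0, 0, 0, 0]]]}}

```text
t: 20.1
ee_pos: [0.5339, 0.0418, 0.1674]
ee_rot: [-3.141, -0.002, 0.071]
force: [-0.2, 2.5, 6.9]
grip_width: 0.092
finger_force: 77.6
```

```bash
python3 -c "
from h import *
st()"
```

```text
t 20.1 F [-0.2  2.5  6.9] M [ 0.428 -0.115  0.48 ] yaw [-3.141e+00 -2.000e-03  7.100e-02] [0.5339 0.0418 0.1674] q6 1.43 0.092 77.59369813958722
```

Emit:
{"api": "send_rows", "payload": {"rows": [[[0, 0, 0.05, 0, 0, 0, 0], [0, 0, 0.1, 0, 0, 0, 0], [0, 0, 0.15, 0, 0, 0, 0], [0, 0, 0.2, 0, 0, 0, 0], [0, 0, 0.25, 0, 0, 0, 0]]]}}

```text
t: 20.6
ee_pos: [0.534, 0.0421, 0.1674]
ee_rot: [-3.14, -0.001, -0.429]
force: [1.1, 3.8, 8.1]
grip_width: 0.094
finger_force: 77.6
```

```bash
python3 -c "
from h import *
st()"
```

```text
t 20.6 F [1.1 3.8 8.1] M [ 0.625 -0.198  0.489] yaw [-3.14e+00 -1.00e-03 -4.29e-01] [0.534  0.0421 0.1674] q6 1.93 0.094 77.63360373143419
```

Emit:
{"api": "send_rows", "payload": {"rows": [[[0, 0, 0.06, 0, 0, 0, 0], [0, 0, 0.12, 0, 0, 0, 0], [0, 0, 0.18, 0, 0, 0, 0], [0, 0, 0.24, 0, 0, 0, 0], [0, 0, 0.24, 0, 0, 0, 0]]]}}

```text
t: 21.1
ee_pos: [0.5342, 0.0424, 0.1674]
ee_rot: [-3.139, -0.0, -0.908]
force: [2.8, 3.4, 5.2]
grip_width: 0.094
finger_force: 77.5
```

```bash
python3 -c "
from h import *
st()"
```

```text
t 21.1 F [2.8 3.4 5.2] M [ 0.807 -0.339  0.253] yaw [-3.139 -0.    -0.908] [0.5342 0.0424 0.1674] q6 2.41 0.094 77.52333430614468
```

Emit:
{"api": "send_rows", "payload": {"rows": [[[0, 0, 0, 0, 0, 0, 0.25], [0, 0, 0, 0, 0, 0, 0.45], [0, 0, 0, 0, 0, 0, 0.45], [0, 0, 0, 0, 0, -0.1, 0.45], [0, 0, 0, 0, 0, -0.2, 0.45]]]}}

```text
t: 21.6
ee_pos: [0.5315, 0.0411, 0.2445]
ee_rot: [3.137, 0.003, -0.906]
force: [0.9, -0.3, 0.7]
grip_width: 0.448
finger_force: 0.0
```

Emit:
{"api": "send_rows", "payload": {"rows": [[[0, 0, 0, 0, 0, -0.05, 0.45], [0, 0, 0, 0, 0, -0.05, 0.45], [0, 0, 0, 0, 0, -0.05, 0.45], [0, 0, 0, 0, 0, -0.05, 0.45], [0, 0, 0, 0, 0, -0.05, 0.45]]]}}

```text
t: 22.1
ee_pos: [0.5322, 0.0413, 0.2636]
ee_rot: [3.139, 0.002, -0.906]
force: [-0.9, -0.9, 0.3]
grip_width: 0.45
finger_force: 0.0
```

```bash
python3 -c "
from h import *
print(robot.close_job())"
```

```text
the job is handed in; nothing more can be done
None
```

I tightened all three wing nuts in clockwise order from the red one, each about a quarter turn past taking hold (to roughly 6 degrees, read from the wrist moment), then let go of them and handed the job in at about 22 s; the judge's result was not shown.

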